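Sweep the shell blanks into the drawer

TASK

With the fingertips, sweep the three small mother-of-pearl blanks (one square, one oblong, one six-sided) across the low teak bench top and over its front edge, so that all three drop into the empty compartment of the half-open drawer, not among the horn sticks. Slide them only: never pick a blank up. Leave the drawer open as far as it is, and leave the thick round disc, charcoal block, calipers and red box lid where they lie.

Things in the scene. Friction and masses are not known exactly. Their poses are not given: they have to be found in the camera images.
- bench: low teak bench on the table, fixed. Flat top 260 mm (x) by 440 mm (y), 85 mm above the table; slab 14 mm thick. Origin: centre of the footprint at table level. Its -x points out of its front, where the drawer opens; +y is to the left when looking along its +x. Yaw within 0.2 rad
- front_edge (a point): middle of the bench top's front edge, at top level: (-130, 0, 85) mm in the bench's frame. The edge runs along the bench's y
- drawer (a joint): how far the drawer is open, m (0 shut, 0.16 stop; starts 0.10 to 0.135). Slides along the bench's -x, stays put (4 N friction). Inside 51 mm deep; rims 63 mm, front panel 65 mm above the table. The inner face of the front panel lies (opening - 12 mm) in front of the bench's front edge. A wall along x, 30 mm to the -y side of the bench's middle, parts it into two compartments
- bay (a point): on the felt floor of the drawer's empty compartment, 12 mm above the table, midway across it, 50 mm behind the inner face of the front panel; axes as the bench's. The compartment reaches from y -90 to +90 mm and x -50 to +150 mm (the back under the bench top) of this point. The other compartment, on the -y side, holds five horn sticks
- square_blank: square blank of mother-of-pearl, 28 x 28 mm, 10 mm thick, 21 g, loose on the bench top. Origin: centre of its underside
- oblong_blank: oblong blank of mother-of-pearl, 40 mm (its x) by 24 mm (its y), 10 mm thick, 26 g, loose on the bench top. Origin: centre of its underside
- hex_blank: six-sided blank of mother-of-pearl, 30 mm across flats, 35 mm over the corners, 10 mm thick, 21 g, loose on the bench top. Origin: centre of its underside
- thick_disc: bystander: larger round mother-of-pearl disc, diameter 54 mm, 14 mm thick, loose on the bench top near its left or right end. Origin: centre of its underside
- charcoal_block: bystander: black charcoal polishing block 60 (x) x 36 (y) x 28 mm high, loose on the bench top near its other end. Origin: centre of its underside
- calipers: bystander: brass calipers lying flat, beam 120 mm (its x) by 12 mm, two jaws near the +x end reaching 44 mm to its +y, up to 14 mm high, loose near the bench top's front edge on the -y side, above the sticks' compartment. Origin: under the middle of the beam
- box_lid: bystander: red lacquered jewellery box lid 110 x 150 x 29 mm, loose on the table to the right of the bench. Origin: centre of its underside
Things that resemble listed ones, but are neither listed nor needed, are in the scene too. What is shaped like the square_blank but green or pink is not meant.

How it is judged:
At the end, for the whole second after the job is handed in: Each of the three blanks lies at rest (under 20 mm/s) inside the drawer's empty compartment: its origin within the compartment's 180 x 200 mm, below the rim (under 51 mm above the felt). The drawer is within 20 mm, and the disc, block, calipers and lid within 15 mm, of where they began (x of square_blank in the frame of bay between -0.055 and 0.155 m and y of square_blank in the frame of bay between -0.092 and 0.092 m and z of square_blank in the frame of bay between -0.01 and 0.051 m and linear speed of each of square_blank, oblong_blank, hex_blank below 0.02 m/s and x of oblong_blank in the frame of bay between -0.055 and 0.155 m and y of oblong_blank in the frame of bay between -0.092 and 0.092 m and z of oblong_blank in the frame of bay between -0.01 and 0.051 m and x of hex_blank in the frame of bay between -0.055 and 0.155 m and y of hex_blank in the frame of bay between -0.092 and 0.092 m and z of hex_blank in the frame of bay between -0.01 and 0.051 m and distance of each of thick_disc, charcoal_block, calipers, box_lid from where it was at the start of the episode below 0.015 m and distance of bay from where it was at the start of the episode below 0.02 m); the robot touches nothing.
It fails at once if a blank is lifted more than 15 mm off the bench top (height (world z) of any of square_blank, oblong_blank, hex_blank above 0.1 m).
It fails at once if a blank falls to the table beside the bench and drawer (height (world z) of any of square_blank, oblong_blank, hex_blank below 0.005 m).
It fails at once if a bystander (thick disc, charcoal block, calipers, box lid) is moved more than 15 mm (distance of any of thick_disc, charcoal_block, calipers, box_lid from where it was at the start of the episode above 0.015 m).
It fails at once if the drawer is pushed or pulled more than 20 mm (distance of bay from where it was at the start of the episode above 0.02 m).
It also fails if it takes over 72 s, if anything falls off the work surface, if the arm or the gripper's body presses on something with over 40 N, if the wrist force passes 120 N, or if a joint passes its speed limit or range.

ROBOT

A 6-joint arm with a two-finger parallel gripper is mounted at the origin on the work surface. World frame = base frame: x ahead of the robot, y to its left, z up, the work surface at z = 0. Lengths are in m, angles in rad, forces in N, time in s.
With the tool pointing down it reaches from about 0.225 to 0.875 m from the base axis. Payload 3.4 kg.
Tool frame: the origin (TCP) lies between the finger pads; the fingertips stand 19 mm ahead of it and the grasp point (between the pads) is the TCP; z points along the fingers, y is the line along which they close (so a half turn about z gives the same grasp; the last joint's range is limited). The gripper opens to 85 mm and grips with 20 to 120 N. Pads are 22 mm wide; open, the fingers measure 114 mm over their backs; the gripper's body (76 mm by 85 mm) begins 54 mm behind the grasp point. The pads swing forward as they close: fully open they stand 13 mm farther back than shut.
Start: joints at [1.056, 0.276, 1.505, -0, 1.361, -0.121], TCP at [0.221, 0.531, 0.25] pointing down, gripper open.
Joint ranges: [-2.89, 2.89], [-0.75, 2.08], [0.22, 2.7], [-1.18, 4.32], [0.11, 2.71], [-2.7, 2.7]. Speed limits (rad/s): [2.57, 2.57, 3.14, 3.14, 3.14, 3.14].

INTERFACE

Orientations are given as a unit quaternion [w, x, y, z].
In Python, from rig import get_state, imaging, ticket gives the robot as it stands. The module is installed in compiled form; this text tells all that it offers.
- The arm moves only by the shell command python3 -m inch 'ROWS' [FORCE]. ROWS is JSON, a list of rows, each an object with "claw": the opening, from -1 (shut) to 1 (fully open); "travel": the shift along the world's x, y, z in units of 200 mm (1.0 is 200 mm), a list of three; "turn": the turn about the world's z in units of 180 degrees (1.0 is 180 degrees). A call has 1 to 5 rows; each row is the pose to reach, as a shift and turn from the pose commanded when the call began, turning the shorter way round; what a row does not reach only later rows make up. A row lasts 1/10 s, in which the tool goes at most 50 mm and 8.59 degrees, less where a joint would pass 70% of its speed; a pose out of reach is approached as far as the arm can. A call with a number of a shift or a turn outside -1 to 1 is refused whole. A call with a gripper value outside its range is refused whole. The fingers move at their own pace and stop on an object; FORCE is the grip in N (left out, the last holds). Time passes only in rows, so rows that repeat a pose let the fingers close. It gives the time, the measured TCP pose, the force, the opening and the grip force at its end, in the units of the state.
- get_state(): the state, without advancing time (a new reading comes with each control period).
- imaging.get_image(name): name is "scene" or "side" or "wrist"; returns the picture (480x640x3 uint8, red, green, blue); there is no depth.
- imaging.camera_params(name): a dict with "camera_matrix" (3x3 intrinsics, pixels), "cam_to_world" (4x4, takes a point from camera to world coordinates); the wrist camera has in their place "T_tool_cam" (4x4, takes a point from camera to tool coordinates, whose origin is the TCP and whose axes are the flange's). Camera axes: x right, y down, z forward; pixel columns grow to the right and rows downward; lengths in m; the calibration is good to about 2 mm. A picture is of the moment at which its call begins: read the wrist's pose just before it. camera_params takes no time and is no camera call.
- ticket.sign_off(): hands the job in; it is judged then, once.
The state is a dict: "clock": time; "qpos": joint angles; "qd": joint speeds; "effort": joint torques, N m; "position": TCP position; "ee_rot": TCP orientation; "contact_force": force on the tool from outside, world axes, zero at the start; "moment": the same for the moment, N m; "width": finger opening in m; "gripper_force": force on a finger pad.
Only numpy, scipy, OpenCV 4.12 (cv2) and the standard library are available. Lean on these libraries where they do the work, as an engineer would, in place of code of your own. Each camera call takes 0.05 s, during which the arm holds its last target. There are 200 camera calls.

## Working session

There is one attempt and no reset: what is moved stays moved. The work goes in short steps, Python scripts to look and compute and a shell command to move; the robot and the scene stay as the last step left them, time stands still between calls to the robot, and variables do not carry over. Pictures are saved under pics/ and viewed, at most 13 in all, crops included, and the job is handed in when it is done.

```bash
mkdir -p pics; cat > h.py <<'E'
import numpy as np, cv2
from rig import get_state, imaging, ticket
def pix2w(name,u,v,z):
    p=imaging.camera_params(name);K=np.array(p["camera_matrix"]);T=np.array(p["cam_to_world"])
    d=T[:3,:3]@np.linalg.solve(K,[u,v,1.]);o=T[:3,3]
    return o+d*(z-o[2])/d[2]
def w2pix(name,P):
    p=imaging.camera_params(name);K=np.array(p["camera_matrix"]);T=np.linalg.inv(np.array(p["cam_to_world"]))
    q=K@(T[:3,:3]@np.array(P)+T[:3,3]);return q[:2]/q[2]
def save(name,f):
    im=imaging.get_image(name);cv2.imwrite(f,im[:,:,::-1]);return im
E
python3 - <<'E'
from h import *
for n in("scene","side"):
    save(n,f"pics/{n}0.png");print(n,np.round(imaging.camera_params(n)["cam_to_world"],3).tolist())
s=get_state();print(s["clock"],s["position"],s["ee_rot"],s["width"])
E
```

```text
scene [[-0.16, 0.557, -0.815, 1.411], [0.987, 0.094, -0.129, 0.015], [0.004, -0.825, -0.565, 0.615], [0.0, 0.0, 0.0, 1.0]]
side [[-0.982, -0.12, 0.145, 0.5], [-0.187, 0.711, -0.678, 0.461], [-0.021, -0.693, -0.721, 0.694], [0.0, 0.0, 0.0, 1.0]]
0.1 [0.22043111 0.53063709 0.24952134] [-2.55410558e-04  1.95638616e-01  9.80675734e-01 -7.56153049e-04] 0.08534802024917047
```

View pics/scene0.png

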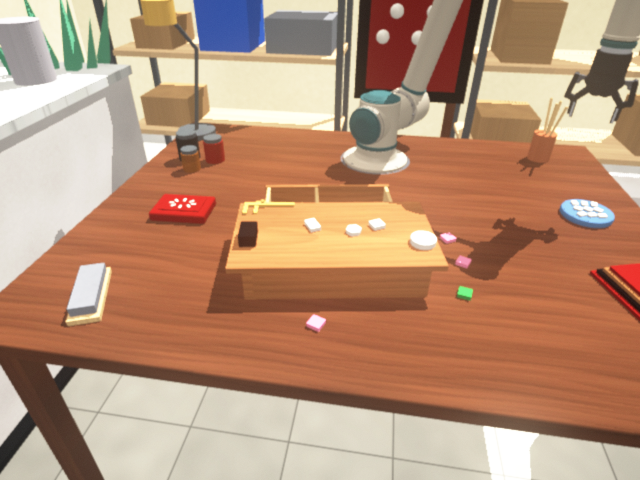

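View pics/side0.png

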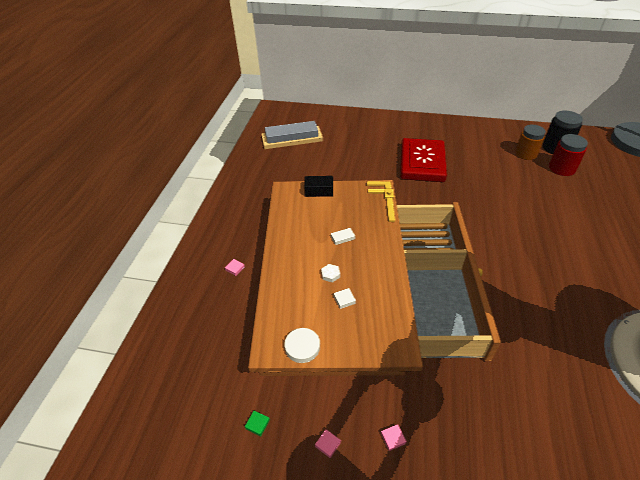

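The side view shows the oblong at (343,236), the hex at (331,272) and the square at (345,298). The disc is at (302,345), the block at (319,186) and the calipers at (385,195). Look-alikes to ignore are pink at (234,267), (328,443) and (394,437), and green at (257,422). I'll check the choice in a close crop.

```bash
python3 - <<'E'
from h import *
im=cv2.imread("pics/side0.png")[170:380,240:510]
cv2.imwrite("pics/crop.png",cv2.resize(im,None,fx=2.8,fy=2.8,interpolation=cv2.INTER_CUBIC))
E
```

```text
(no output)
```

View pics/crop.png

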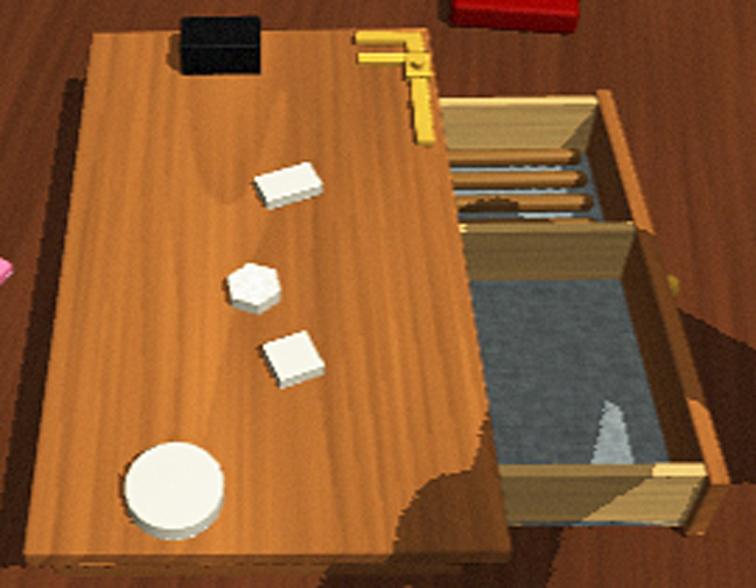

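The crop shows the three white blanks clearly: oblong at crop (289,184), hex at (255,284) and square at (294,355). The disc is at (174,486) and the caliper beam's near end at (427,142).

```bash
cat >> h.py <<'E'
E
python3 - <<'E'
from h import *
f=lambda u,v,z: pix2w("side",240+u/2.8,170+v/2.8,z)
c=[f(94,32,.085),f(430,30,.085),f(511,557,.085),f(27,557,.085)]
for q in c: print(np.round(q[:2],4))
o=sum(c)/4
a=(c[2]-c[1])+(c[3]-c[0]); yaw=np.arctan2(-a[0],a[1])
print("centre",o[:2],"yaw",yaw,"len",[np.linalg.norm(c[i]-c[i-1]) for i in range(4)])
np.save("b.npy",[o[0],o[1],yaw])
R=np.array([[np.cos(yaw),-np.sin(yaw)],[np.sin(yaw),np.cos(yaw)]])
for n,u,v,z in [("obl",289,184,.095),("obl c1",253,184,.095),("obl c2",310,163,.095),("obl c3",322,184,.095),("obl c4",264,202,.095),("hex",255,284,.095),("hexL",228,287,.095),("hexR",281,288,.095),("sq",294,355,.095),("sq1",263,348,.095),("sq2",303,332,.095),("sq3",325,365,.095),("sq4",284,379,.095),("disc",174,486,.099),("caltip",433,140,.09),("caltip2",418,143,.09),("jaw",357,38,.09),("jaw2",359,58,.09),("div f",635,226,.063),("div b",460,230,.063),("panel out",711,485,.065),("panel in +y",683,465,.063),("panel in -y",597,97,.063),("block",220,30,.113)]:
    w=f(u,v,z)[:2]; print(n,np.round(w,4),np.round(R.T@(w-o[:2]),4))
E
```

```text
[ 0.762  -0.2601]
[ 0.506  -0.3042]
[0.429  0.1275]
[0.6808 0.1725]
centre [ 0.59443251 -0.06609094] yaw 0.18098732242445284 len [np.float64(0.44006399933590934), np.float64(0.2597780610767716), np.float64(0.43847836228548287), np.float64(0.25574941241143206)]
obl [ 0.5856 -0.1134] [-0.0172 -0.045 ]
obl c1 [ 0.6094 -0.1094] [ 0.0069 -0.0453]
obl c2 [ 0.5747 -0.1355] [-0.0319 -0.0647]
obl c3 [ 0.5639 -0.1171] [-0.0393 -0.0447]
obl c4 [ 0.5993 -0.0943] [-0.0003 -0.0286]
hex [ 0.5929 -0.0243] [0.006  0.0413]
hexL [ 0.609  -0.0191] [0.0227 0.0436]
hexR [ 0.5764 -0.0239] [-0.0101  0.0447]
sq [0.5606 0.0252] [-0.0169  0.0959]
sq1 [0.5795 0.0233] [0.0014 0.0906]
sq2 [0.5579 0.0075] [-0.0227  0.0789]
sq3 [0.5416 0.0292] [-0.0349  0.1032]
sq4 [0.5637 0.0431] [-0.0106  0.113 ]
disc [0.6106 0.1252] [0.0503 0.1852]
caltip [ 0.4942 -0.1771] [-0.1186 -0.0911]
caltip2 [ 0.5042 -0.1723] [-0.1079 -0.0883]
jaw [ 0.5597 -0.2794] [-0.0726 -0.2036]
jaw2 [ 0.5554 -0.2564] [-0.0727 -0.1801]
div f [ 0.3528 -0.1439] [-0.2517 -0.0331]
div b [ 0.469  -0.1205] [-0.1332 -0.0309]
panel out [0.3174 0.0523] [-0.2512  0.1663]
panel in +y [0.3316 0.0404] [-0.2394  0.1521]
panel in -y [ 0.3766 -0.2724] [-0.2514 -0.1637]
block [ 0.6582 -0.2442] [ 0.0307 -0.1867]
```

The sizes match (440 × 260 mm; square, hex and oblong as given). In the bench frame the hex is at y +41 mm and the square at +96 mm, both straight in front of the bay. The oblong is at −45 mm and must shift to +y first. Order: hex, square, oblong. First I move behind the hex.

```bash

python3 -m inch '[{"claw":-0.58,"travel":[0.7,-0.91,0],"turn":0.183},{"claw":-0.58,"travel":[0.7,-0.91,0],"turn":0.183},{"claw":-0.58,"travel":[0.7,-0.91,0],"turn":0.183},{"claw":-0.58,"travel":[0.7,-0.91,0],"turn":0.183},{"claw":-0.58,"travel":[0.7,-0.91,0],"turn":0.183}]'
python3 -m inch '[{"claw":-0.58,"travel":[0.7,-0.91,0],"turn":0},{"claw":-0.58,"travel":[0.7,-0.91,0],"turn":0},{"claw":-0.58,"travel":[0.7,-0.91,0],"turn":0},{"claw":-0.58,"travel":[0.7,-0.91,0],"turn":0},{"claw":-0.58,"travel":[0.7,-0.91,0],"turn":0}]'
python3 -m inch '[{"claw":-0.58,"travel":[0.7,-0.91,0],"turn":0},{"claw":-0.58,"travel":[0.7,-0.91,0],"turn":0},{"claw":-0.58,"travel":[0.7,-0.91,0],"turn":0},{"claw":-0.58,"travel":[0.7,-0.91,0],"turn":0},{"claw":-0.58,"travel":[0.7,-0.91,0],"turn":0}]'
cat >> h.py <<'E'
def b2w(p):
    x,y,t=np.load("b.npy");return np.array([x+np.cos(t)*p[0]-np.sin(t)*p[1],y+np.sin(t)*p[0]+np.cos(t)*p[1]])
def go(*p):
    s=get_state();print("units",np.round((b2w(p)-s["position"][:2])/.2,3))
def st():
    s=get_state();q=s["ee_rot"];x,y,t=np.load("b.npy")
    w,a,b,c=q;yaw=np.degrees(np.arctan2(1-2*(a*a+c*c),2*(a*b-w*c)))
    d=s["position"][:2]-[x,y];print("t",round(s["clock"],2),"z",s["position"][2].round(4),"bench xy",np.round([np.cos(t)*d[0]+np.sin(t)*d[1],-np.sin(t)*d[0]+np.cos(t)*d[1]],4),"yaxis",round(yaw,1),"F",np.round(s["contact_force"],1),"w",round(s["width"],4))
E
python3 -c "
from h import *
st();go(.055,.041)"
```

```text
clock: 0.6
position: [0.3612, 0.3476, 0.25]
ee_rot: [-0.0, -0.092, 0.996, -0.0]
contact_force: [1.4, 0.4, -0.5]
width: 0.0182
gripper_force: 0.0
clock: 1.1
position: [0.5024, 0.1639, 0.2499]
ee_rot: [0.0, -0.089, 0.996, -0.001]
contact_force: [0.2, 0.8, -0.8]
width: 0.0179
gripper_force: 0.0
clock: 1.6
position: [0.6424, -0.0185, 0.2494]
ee_rot: [-0.0, -0.089, 0.996, -0.001]
contact_force: [0.2, -0.0, -0.1]
width: 0.0179
gripper_force: 0.0
t 1.6 z 0.2494 bench xy [0.0558 0.0382] yaxis 100.2 F [ 0.2 -0.  -0.1] w 0.0179
units [-0.006  0.013]
```

```bash

python3 -m inch '[{"claw":-0.58,"travel":[-0.006,0.013,-0.2],"turn":0},{"claw":-0.58,"travel":[-0.006,0.013,-0.4],"turn":0},{"claw":-0.58,"travel":[-0.006,0.013,-0.65],"turn":0},{"claw":-0.58,"travel":[-0.006,0.013,-0.68],"turn":0},{"claw":-0.58,"travel":[-0.006,0.013,-0.7],"turn":0}]' >/dev/null
python3 -c "
from h import *
st();go(-.04,.041)
im=save('side','pics/side1.png')[170:380,240:510]
cv2.imwrite('pics/crop1.png',cv2.resize(im[:,:,::-1],None,fx=2.8,fy=2.8,interpolation=cv2.INTER_CUBIC))"
```

```text
t 2.1 z 0.1094 bench xy [0.0534 0.0449] yaxis 100.4 F [ 0.7  0.3 -0.3] w 0.018
units [-0.456 -0.103]
```

View pics/crop1.png

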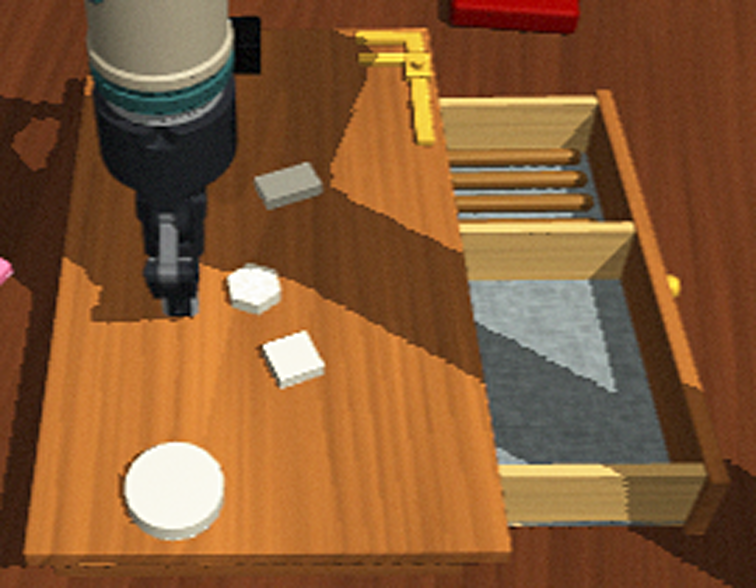

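The fingers stand behind the hex, and the tips are just above the top. I'll lower 2 mm and sweep the hex towards the front.

```bash

python3 -m inch '[{"claw":-0.58,"travel":[0.003,-0.018,-0.01],"turn":0},{"claw":-0.58,"travel":[-0.1,-0.038,-0.01],"turn":0},{"claw":-0.58,"travel":[-0.16,-0.049,-0.01],"turn":0},{"claw":-0.58,"travel":[-0.22,-0.06,-0.01],"turn":0},{"claw":-0.58,"travel":[-0.28,-0.071,-0.01],"turn":0}]' >/dev/null
python3 -m inch '[{"claw":-0.58,"travel":[-0.06,-0.011,0],"turn":0},{"claw":-0.58,"travel":[-0.12,-0.022,0],"turn":0},{"claw":-0.58,"travel":[-0.18,-0.033,0],"turn":0},{"claw":-0.58,"travel":[-0.24,-0.044,0],"turn":0},{"claw":-0.58,"travel":[-0.24,-0.044,0],"turn":0}]' >/dev/null
python3 -c "
from h import *
st();go(-.145,.041)
im=save('side','pics/side2.png')[170:380,240:510]
cv2.imwrite('pics/crop2.png',cv2.resize(im[:,:,::-1],None,fx=2.8,fy=2.8,interpolation=cv2.INTER_CUBIC))"
```

```text
t 3.15 z 0.1081 bench xy [-0.0549  0.0412] yaxis 100.4 F [ 0.2 -0.3 -0.3] w 0.018
units [-0.443 -0.082]
```

View pics/crop2.png

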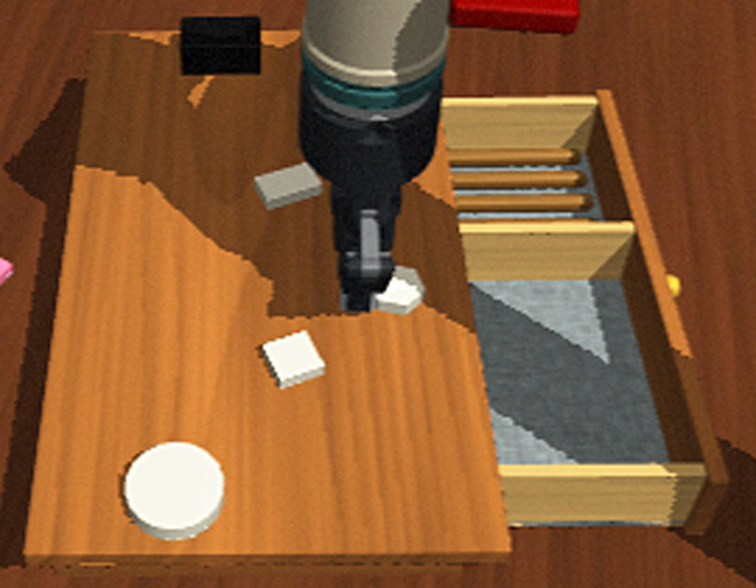

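The hex at (400,290) sits flat against the fingers, with the square and oblong untouched. I'll push it on over the edge, slower at the end.

```bash

python3 -m inch '[{"claw":-0.58,"travel":[-0.05,-0.009,0],"turn":0},{"claw":-0.58,"travel":[-0.1,-0.018,0],"turn":0},{"claw":-0.58,"travel":[-0.15,-0.027,0],"turn":0},{"claw":-0.58,"travel":[-0.2,-0.037,0],"turn":0},{"claw":-0.58,"travel":[-0.23,-0.042,0],"turn":0}]' >/dev/null
python3 -m inch '[{"claw":-0.58,"travel":[-0.03,-0.006,0],"turn":0},{"claw":-0.58,"travel":[-0.06,-0.011,0],"turn":0},{"claw":-0.58,"travel":[-0.09,-0.017,0],"turn":0},{"claw":-0.58,"travel":[-0.12,-0.022,0],"turn":0},{"claw":-0.58,"travel":[-0.15,-0.028,0],"turn":0}]' >/dev/null
python3 -m inch '[{"claw":-0.58,"travel":[-0.03,-0.006,0],"turn":0},{"claw":-0.58,"travel":[-0.06,-0.011,0],"turn":0},{"claw":-0.58,"travel":[-0.06,-0.011,0],"turn":0},{"claw":-0.58,"travel":[-0.06,-0.011,0.1],"turn":0},{"claw":-0.58,"travel":[-0.06,-0.011,0.3],"turn":0}]' >/dev/null
python3 -c "
from h import *
st();go(.04,.096)
im=save('side','pics/side3.png')[170:380,240:510]
cv2.imwrite('pics/crop3.png',cv2.resize(im[:,:,::-1],None,fx=2.8,fy=2.8,interpolation=cv2.INTER_CUBIC))"
```

```text
t 4.7 z 0.1667 bench xy [-0.1439  0.0416] yaxis 100.4 F [ 0.6 -0.3  0.1] w 0.0178
units [0.855 0.433]
```

View pics/crop3.png

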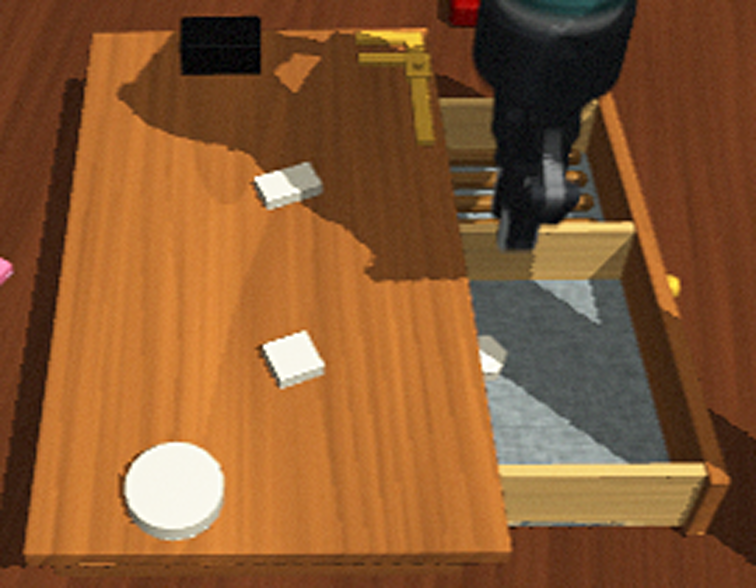

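The hex lies in the bay at (490,355). Next is the square.

```bash

python3 -m inch '[{"claw":-0.58,"travel":[0.855,0.433,0.05],"turn":0},{"claw":-0.58,"travel":[0.855,0.433,0.05],"turn":0},{"claw":-0.58,"travel":[0.855,0.433,0.05],"turn":0},{"claw":-0.58,"travel":[0.855,0.433,0.05],"turn":0},{"claw":-0.58,"travel":[0.855,0.433,0.05],"turn":0}]' >/dev/null
python3 -m inch '[{"claw":-0.58,"travel":[0,0,-0.15],"turn":0},{"claw":-0.58,"travel":[0,0,-0.3],"turn":0},{"claw":-0.58,"travel":[0,0,-0.35],"turn":0},{"claw":-0.58,"travel":[0,0,-0.35],"turn":0}]' >/dev/null
python3 -c "
from h import *
st();go(-.145,.096)"
```

```text
t 5.65 z 0.1068 bench xy [0.0404 0.0952] yaxis 100.4 F [-0.1  0.2  0.6] w 0.0181
units [-0.913 -0.163]
```

```bash

python3 -m inch '[{"claw":-0.58,"travel":[-0.08,-0.014,0],"turn":0},{"claw":-0.58,"travel":[-0.14,-0.026,0],"turn":0},{"claw":-0.58,"travel":[-0.19,-0.035,0],"turn":0},{"claw":-0.58,"travel":[-0.24,-0.044,0],"turn":0},{"claw":-0.58,"travel":[-0.29,-0.053,0],"turn":0}]' >/dev/null
python3 -m inch '[{"claw":-0.58,"travel":[-0.06,-0.011,0],"turn":0},{"claw":-0.58,"travel":[-0.12,-0.022,0],"turn":0},{"claw":-0.58,"travel":[-0.18,-0.033,0],"turn":0},{"claw":-0.58,"travel":[-0.23,-0.042,0],"turn":0},{"claw":-0.58,"travel":[-0.23,-0.042,0],"turn":0}]' >/dev/null
python3 -c "
from h import *
st();go(-.145,.096)
im=save('side','pics/side4.png')[170:380,240:510]
cv2.imwrite('pics/crop4.png',cv2.resize(im[:,:,::-1],None,fx=2.8,fy=2.8,interpolation=cv2.INTER_CUBIC))"
```

```text
t 6.65 z 0.1082 bench xy [-0.066   0.0954] yaxis 100.4 F [ 0.2 -0.5  0.1] w 0.0179
units [-0.389 -0.068]
```

View pics/crop4.png

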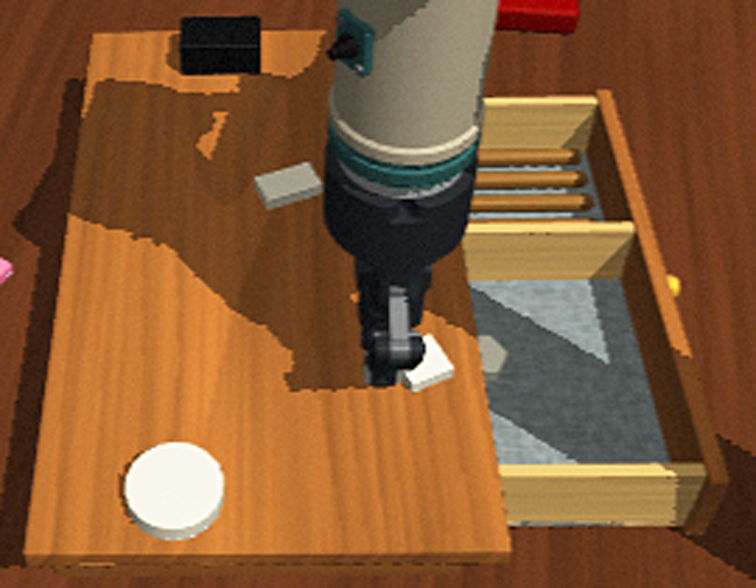

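The square rides against the fingers at (425,362). I'll carry it over the edge, then go to the oblong's −y side with the fingers turned parallel to its long side (−65°).

```bash

python3 -m inch '[{"claw":-0.58,"travel":[-0.05,-0.009,0],"turn":0},{"claw":-0.58,"travel":[-0.1,-0.018,0],"turn":0},{"claw":-0.58,"travel":[-0.14,-0.026,0],"turn":0},{"claw":-0.58,"travel":[-0.17,-0.031,0],"turn":0},{"claw":-0.58,"travel":[-0.2,-0.037,0],"turn":0}]' >/dev/null
python3 -m inch '[{"claw":-0.58,"travel":[-0.03,-0.006,0],"turn":0},{"claw":-0.58,"travel":[-0.06,-0.011,0],"turn":0},{"claw":-0.58,"travel":[-0.09,-0.017,0],"turn":0},{"claw":-0.58,"travel":[-0.12,-0.022,0],"turn":0},{"claw":-0.58,"travel":[-0.15,-0.028,0],"turn":0}]' >/dev/null
python3 -m inch '[{"claw":-0.58,"travel":[-0.03,-0.006,0],"turn":0},{"claw":-0.58,"travel":[-0.06,-0.011,0],"turn":0},{"claw":-0.58,"travel":[-0.06,-0.011,0],"turn":0},{"claw":-0.58,"travel":[-0.06,-0.011,0.1],"turn":0},{"claw":-0.58,"travel":[-0.06,-0.011,0.3],"turn":0}]' >/dev/null
python3 -m inch '[{"claw":-0.58,"travel":[0,0,0.1],"turn":-0.361},{"claw":-0.58,"travel":[0,0,0.1],"turn":-0.361},{"claw":-0.58,"travel":[0,0,0.1],"turn":-0.361},{"claw":-0.58,"travel":[0,0,0.1],"turn":-0.361},{"claw":-0.58,"travel":[0,0,0.1],"turn":-0.361}]' >/dev/null
python3 -m inch '[{"claw":-0.58,"travel":[0,0,0],"turn":-0.122},{"claw":-0.58,"travel":[0,0,0],"turn":-0.122},{"claw":-0.58,"travel":[0,0,0],"turn":-0.122},{"claw":-0.58,"travel":[0,0,0],"turn":-0.122}]' >/dev/null
python3 -c "
from h import *
st();go(-.0025,-.077)"
```

```text
t 9.1 z 0.1883 bench xy [-0.1471  0.095 ] yaxis 35.5 F [-0.3 -1.2  0.1] w 0.0179
units [ 0.866 -0.716]
```

```bash

python3 -m inch '[{"claw":-0.58,"travel":[0.866,-0.716,0],"turn":0},{"claw":-0.58,"travel":[0.866,-0.716,0],"turn":0},{"claw":-0.58,"travel":[0.866,-0.716,0],"turn":0},{"claw":-0.58,"travel":[0.866,-0.716,0],"turn":0},{"claw":-0.58,"travel":[0.866,-0.716,0],"turn":0}]' >/dev/null
python3 -m inch '[{"claw":-0.58,"travel":[0,0,-0.2],"turn":0},{"claw":-0.58,"travel":[0,0,-0.35],"turn":0},{"claw":-0.58,"travel":[0,0,-0.4],"turn":0},{"claw":-0.58,"travel":[0,0,-0.4],"turn":0}]' >/dev/null
python3 -c "
from h import *
st();go(-.0025-.42*.106,-.077+.907*.106)
im=save('side','pics/side5.png')[170:380,240:510]
cv2.imwrite('pics/crop5.png',cv2.resize(im[:,:,::-1],None,fx=2.8,fy=2.8,interpolation=cv2.INTER_CUBIC))"
```

```text
t 10.0 z 0.1072 bench xy [-0.0032 -0.0768] yaxis 35.5 F [ 0.  -0.   0.8] w 0.0177
units [-0.302  0.432]
```

View pics/crop5.png

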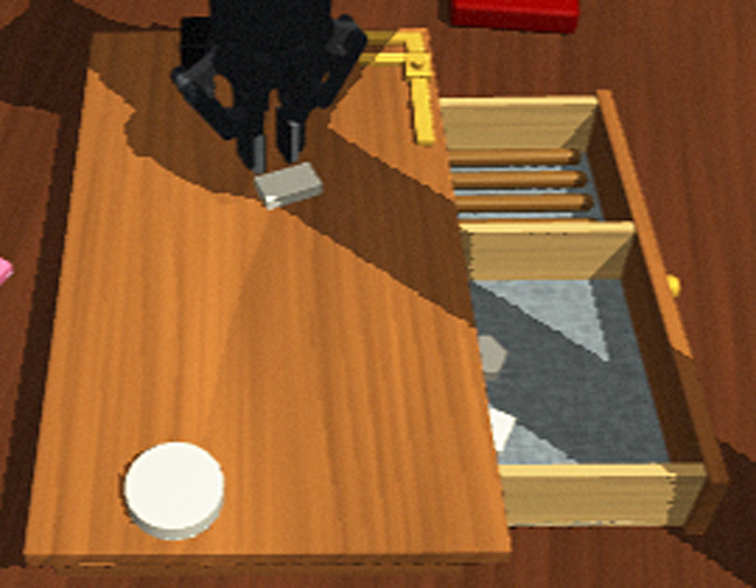

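The square is in the bay at (500,428) and the hex at (490,355). The fingers stand parallel to and centred on the oblong's long side, so I'll push it square-on, towards +y.

```bash

python3 -m inch '[{"claw":-0.58,"travel":[-0.03,0.043,0],"turn":0},{"claw":-0.58,"travel":[-0.06,0.086,0],"turn":0},{"claw":-0.58,"travel":[-0.09,0.129,0],"turn":0},{"claw":-0.58,"travel":[-0.12,0.172,0],"turn":0},{"claw":-0.58,"travel":[-0.15,0.215,0],"turn":0}]' >/dev/null
python3 -m inch '[{"claw":-0.58,"travel":[-0.03,0.043,0],"turn":0},{"claw":-0.58,"travel":[-0.06,0.086,0],"turn":0},{"claw":-0.58,"travel":[-0.09,0.129,0],"turn":0},{"claw":-0.58,"travel":[-0.12,0.172,0],"turn":0},{"claw":-0.58,"travel":[-0.15,0.215,0],"turn":0}]' >/dev/null
python3 -c "
from h import *
st()
im=save('side','pics/side6.png')[170:380,240:510]
cv2.imwrite('pics/crop6.png',cv2.resize(im[:,:,::-1],None,fx=2.8,fy=2.8,interpolation=cv2.INTER_CUBIC))"
```

```text
t 11.05 z 0.1083 bench xy [-0.0466  0.0191] yaxis 35.4 F [-0.2 -0.5  0.8] w 0.0182
```

View pics/crop6.png

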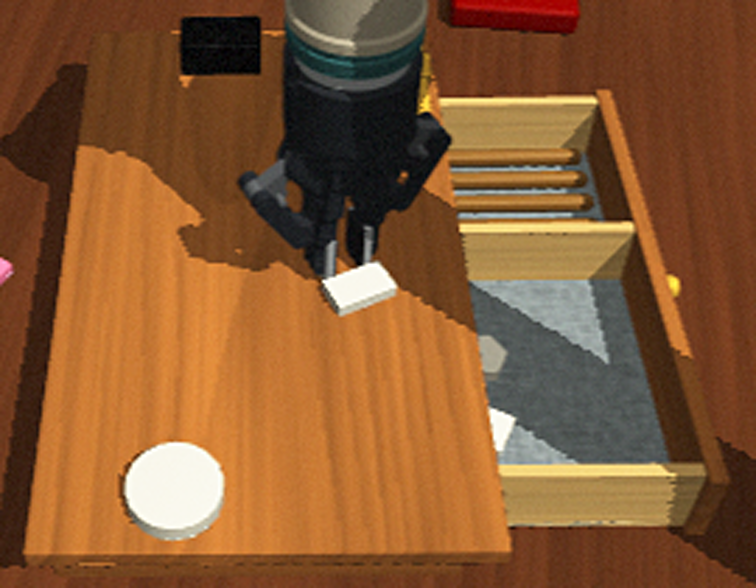

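The oblong now lies at (360,288), in line with the bay. I'll back off, lift, turn back and come in behind it.

```bash

python3 -m inch '[{"claw":-0.58,"travel":[0.015,-0.022,0],"turn":0},{"claw":-0.58,"travel":[0.03,-0.043,0],"turn":0},{"claw":-0.58,"travel":[0.03,-0.043,0.2],"turn":0},{"claw":-0.58,"travel":[0.03,-0.043,0.4],"turn":0},{"claw":-0.58,"travel":[0.03,-0.043,0.4],"turn":0.361}]' >/dev/null
python3 -m inch '[{"claw":-0.58,"travel":[0.1,0,0],"turn":0.313},{"claw":-0.58,"travel":[0.1,0,0],"turn":0.313},{"claw":-0.58,"travel":[0.1,0,0],"turn":0.313},{"claw":-0.58,"travel":[0.1,0,0],"turn":0.313},{"claw":-0.58,"travel":[0.1,0,0],"turn":0.313}]' >/dev/null
python3 -m inch '[{"claw":-0.58,"travel":[0,0,0],"turn":0.074},{"claw":-0.58,"travel":[0,0,0],"turn":0.074},{"claw":-0.58,"travel":[0,0,0],"turn":0.074}]' >/dev/null
python3 -c "
from h import *
st();go(0,.039)
f=lambda u,v,z: pix2w('side',240+u/2.8,170+v/2.8,z)[:2]-b2w((0,0))
t=np.load('b.npy')[2]
for u,v in [(360,286),(323,287),(376,264),(397,285),(342,307)]:
    d=f(u,v,.095);print(np.round([np.cos(t)*d[0]+np.sin(t)*d[1],-np.sin(t)*d[0]+np.cos(t)*d[1]],4))"
```

```text
t 12.4 z 0.1882 bench xy [-0.0218  0.0042] yaxis 100.3 F [ 0.2  0.5 -0.7] w 0.0176
units [0.076 0.191]
[-0.0591  0.0436]
[-0.0362  0.0442]
[-0.0703  0.0259]
[-0.082   0.0431]
[-0.0471  0.0601]
```

```bash

python3 -m inch '[{"claw":-0.58,"travel":[0.072,0.215,0],"turn":0},{"claw":-0.58,"travel":[0.072,0.215,-0.2],"turn":0},{"claw":-0.58,"travel":[0.072,0.215,-0.4],"turn":0},{"claw":-0.58,"travel":[0.072,0.215,-0.4],"turn":0}]' >/dev/null
python3 -m inch '[{"claw":-0.58,"travel":[-0.06,-0.011,0],"turn":0},{"claw":-0.58,"travel":[-0.12,-0.022,0],"turn":0},{"claw":-0.58,"travel":[-0.17,-0.031,0],"turn":0},{"claw":-0.58,"travel":[-0.22,-0.04,0],"turn":0},{"claw":-0.58,"travel":[-0.27,-0.049,0],"turn":0}]' >/dev/null
python3 -m inch '[{"claw":-0.58,"travel":[-0.05,-0.009,0],"turn":0},{"claw":-0.58,"travel":[-0.09,-0.016,0],"turn":0},{"claw":-0.58,"travel":[-0.13,-0.024,0],"turn":0},{"claw":-0.58,"travel":[-0.13,-0.024,0],"turn":0}]' >/dev/null
python3 -c "
from h import *
st();go(-.15,.044)
im=save('side','pics/side7.png')[170:380,240:510]
cv2.imwrite('pics/crop7.png',cv2.resize(im[:,:,::-1],None,fx=2.8,fy=2.8,interpolation=cv2.INTER_CUBIC))"
```

```text
t 13.7 z 0.1083 bench xy [-0.083   0.0451] yaxis 100.3 F [-0.1  0.2 -0.3] w 0.0178
units [-0.329 -0.066]
```

View pics/crop7.png

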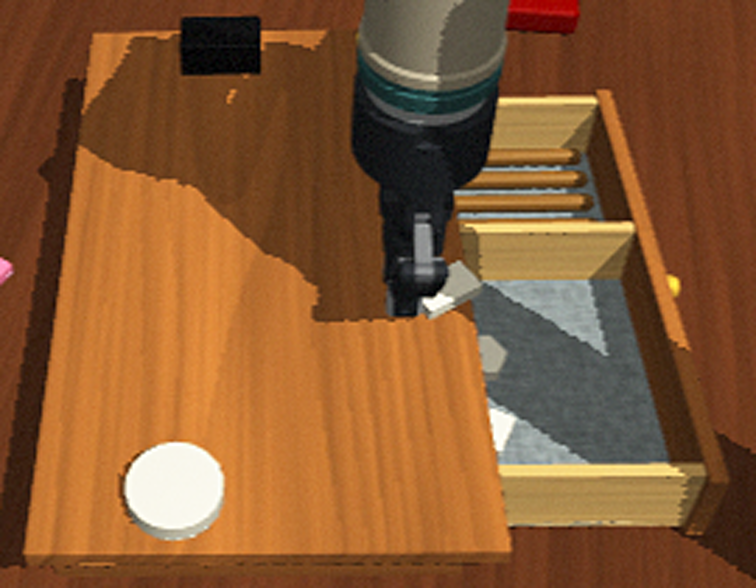

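The oblong's front corner is at the edge at (480,285), well inside the bay's width. I'll finish slowly, then lift and look.

```bash

python3 -m inch '[{"claw":-0.58,"travel":[-0.035,-0.006,0],"turn":0},{"claw":-0.58,"travel":[-0.07,-0.013,0],"turn":0},{"claw":-0.58,"travel":[-0.105,-0.019,0],"turn":0},{"claw":-0.58,"travel":[-0.135,-0.025,0],"turn":0},{"claw":-0.58,"travel":[-0.165,-0.03,0],"turn":0}]' >/dev/null
python3 -m inch '[{"claw":-0.58,"travel":[-0.03,-0.006,0],"turn":0},{"claw":-0.58,"travel":[-0.06,-0.011,0],"turn":0},{"claw":-0.58,"travel":[-0.09,-0.017,0],"turn":0},{"claw":-0.58,"travel":[-0.12,-0.022,0],"turn":0},{"claw":-0.58,"travel":[-0.16,-0.03,0],"turn":0}]' >/dev/null
python3 -m inch '[{"claw":-0.58,"travel":[0,0,0],"turn":0},{"claw":-0.58,"travel":[0,0,0.2],"turn":0},{"claw":-0.58,"travel":[0,0,0.4],"turn":0},{"claw":-0.58,"travel":[0.2,0,0.6],"turn":0},{"claw":-0.58,"travel":[0.4,0,0.7],"turn":0}]' >/dev/null
python3 -m inch '[{"claw":-0.58,"travel":[0.2,0,0],"turn":0},{"claw":-0.58,"travel":[0.4,0,0],"turn":0},{"claw":-0.58,"travel":[0.4,0,0],"turn":0},{"claw":-0.58,"travel":[0.4,0,0],"turn":0},{"claw":-0.58,"travel":[0.4,0,0],"turn":0}]' >/dev/null
python3 -c "
from h import *
st()
im=save('side','pics/side8.png')[170:380,240:510]
cv2.imwrite('pics/crop8.png',cv2.resize(im[:,:,::-1],None,fx=2.8,fy=2.8,interpolation=cv2.INTER_CUBIC))"
```

```text
t 15.75 z 0.2475 bench xy [0.0077 0.0165] yaxis 100.3 F [-1.5 -0.2 -0.3] w 0.018
```

View pics/crop8.png

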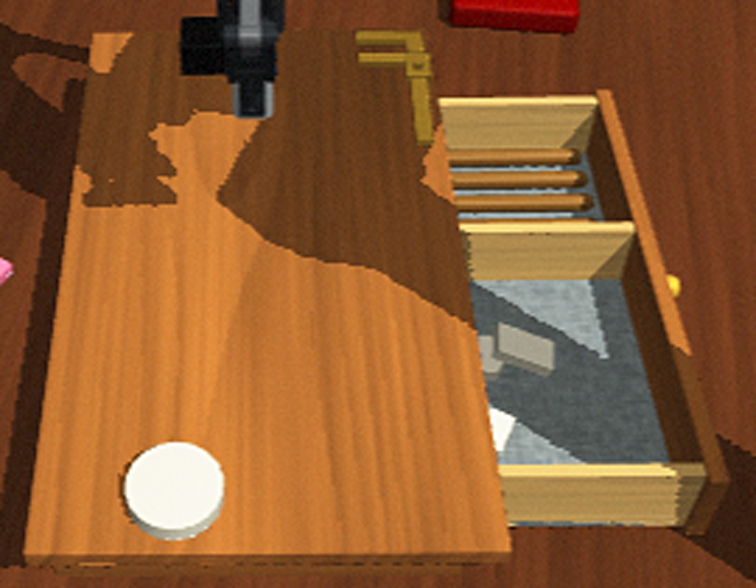

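All three blanks lie in the empty compartment: oblong at (525,348), hex at (488,355), square at (500,428). The drawer and bystanders are at their starting pixels and the arm is clear.

```bash
python3 -c "
from rig import ticket
print(ticket.sign_off())"
```

```text
the job is handed in; nothing more can be done
None
```

The three blanks were swept over the front edge into the drawer's empty compartment, with the drawer and bystanders where they began in the last picture, and the job is handed in; sign-off returned no verdict.

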